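# Put the stray bottles away with their own kind in the cellar

### The job

Three bottles have been left out on the cellar table: a tall slim flute, a square-shouldered Bordeaux and a short squat stubby. Stand each one upright in the empty compartment of the wooden carrier that already holds a bottle of the same shape, setting the glass down gently, not dropping it or knocking it over. Leave the bottles already in the carriers and the odd square bottle as they stand.

Things in the scene. Friction and masses are not known exactly. Their poses are not given: they have to be found in the camera images.
- flute_mid (a point): the stray flute bottle, standing on the table (z = 0): tall slim wine bottle, diameter 46 mm, 205 mm tall: straight to 85 mm, then one long taper into the neck. Dark green glass, paper label, full, about 0.4 kg. Neck: 26 mm across (cap up to 3 mm more) from 162 mm above the foot to the top; grip it there from above. Point: on its axis half-way up, 102.5 mm above the foot; z points up.
- bordeaux_mid (a point): the stray Bordeaux bottle, standing on the table (z = 0): straight-sided wine bottle with square shoulders, diameter 52 mm, 175 mm tall: straight to 105 mm, shoulder up to 134 mm. Dark green glass, paper label, full, about 0.4 kg. Neck: 27 mm across (cap up to 3 mm more) from 134 mm above the foot to the top; grip it there from above. Point: on its axis half-way up, 87.5 mm above the foot; z points up.
- stubby_mid (a point): the stray stubby bottle, standing on the table (z = 0): short squat beer bottle with a crown cap, diameter 58 mm, 140 mm tall: straight to 66 mm, shoulder up to 99 mm. Dark green glass, paper label, full, about 0.4 kg. Neck: 27 mm across (cap up to 3 mm more) from 99 mm above the foot to the top; grip it there from above. Point: on its axis half-way up, 70 mm above the foot; z points up.
- flute_home_mid (a point): the other flute bottle, identical, already standing in its carrier and to stay there; same point, 102.5 mm above its foot.
- bordeaux_home_mid (a point): the other Bordeaux bottle, identical, already standing in its carrier and to stay there; same point, 87.5 mm above its foot.
- stubby_home_mid (a point): the other stubby bottle, identical, already standing in its carrier and to stay there; same point, 70 mm above its foot.
- carrier_flute: carrier that holds the other flute bottle: open slatted wooden box, 92 mm (its x) by 174 mm (its y), 60 mm high, fixed; the three look alike. Origin: centre of its underside. Floor and walls 8 mm thick. A divider, top 54 mm up, makes two compartments 76 by 76 mm, centred 41 mm along its own -y (taken by the flute bottle) and 41 mm along its own +y (empty).
- carrier_bordeaux: carrier that holds the other Bordeaux bottle: open slatted wooden box, 92 mm (its x) by 174 mm (its y), 60 mm high, fixed; the three look alike. Origin: centre of its underside. Floor and walls 8 mm thick. A divider, top 54 mm up, makes two compartments 76 by 76 mm, centred 41 mm along its own -y (taken by the Bordeaux bottle) and 41 mm along its own +y (empty).
- carrier_stubby: carrier that holds the other stubby bottle: open slatted wooden box, 92 mm (its x) by 174 mm (its y), 60 mm high, fixed; the three look alike. Origin: centre of its underside. Floor and walls 8 mm thick. A divider, top 54 mm up, makes two compartments 76 by 76 mm, centred 41 mm along its own -y (taken by the stubby bottle) and 41 mm along its own +y (empty).
- square_mid (a point): the odd bottle that matches none in the carriers, to be left alone: square, 54 by 54 mm, 152 mm tall, same dark glass, on the table among the strays. Point: on its axis half-way up, 76 mm above the foot. Also about: oddments up to 45 mm high among the bottles; a jar, a tumbler and a can up to 115 mm high nearer the robot and at the sides.
Mind the look-alikes: they are no part of the job. What is shaped like the carrier_bordeaux but orange is not meant.

How it is judged:
By the outcome, as a careful person would: the job done as asked, in the order asked, and still so for the second after the job is handed in, with the robot touching nothing.
It also fails if it takes over 109 s, if anything falls off the work surface, if the arm or the gripper's body presses on something with over 40 N, if the wrist force passes 120 N, or if a joint passes its speed limit or range.

### The arm

A 6-joint arm with a two-finger parallel gripper is mounted at the origin on the work surface. World frame = base frame: x ahead of the robot, y to its left, z up, the work surface at z = 0. Lengths are in mm, angles in degrees, forces in N, time in s.
With the tool pointing down it reaches from about 350 to 850 mm from the base axis. Payload 8.1 kg.
Tool frame: the origin (TCP) lies at the very end of the fingers, on their centre line; the grasp point (between the pads) lies 19 mm behind it; z points along the fingers, y is the line along which they close (so a half turn about z gives the same grasp; the last joint's range is limited). The gripper opens to 85 mm and grips with 20 to 120 N. Pads are 22 mm wide; open, the fingers measure 114 mm over their backs; the gripper's body (76 mm by 85 mm) begins 54 mm behind the grasp point. The pads swing forward as they close: fully open they stand 13 mm farther back than shut.
Start: joints at [-72.789, 7.471, 85.268, -0, 87.261, -4.893], TCP at [225.8, -555.895, 231.292] pointing down, gripper open.
Joint ranges: [-169.43, 169.43], [-51.17, 129.36], [1.28, 143.12], [-76.62, 256.62], [0, 156.53], [-152.29, 152.29]. Speed limits (degrees/s): [136.94, 136.94, 159.86, 180, 180, 180].

### API

Orientations are given as [roll, pitch, yaw] about the fixed x, y, z axes, in that order (R = Rz(yaw) Ry(pitch) Rx(roll)).
In Python, from bench import sense, eyes, job, models gives the robot as it stands. The module is installed in compiled form; this text tells all that it offers.
- The arm moves only by the tool apply_moves, never from a script. Its argument "rows" is a list of rows, each a list of 6 numbers: the shift along the tool's x, y, z in mm, then the turn, a rotation vector about the tool's x, y, z in rad. In form: [[dx, dy, dz, rx, ry, rz], ...]. A call has exactly 5 rows; each row shifts and turns the commanded pose from where the row before left it, along the tool's axes as they then stand; what a row does not reach is not made up. A row lasts 1/8 s, in which the tool goes at most 62.5 mm and 10.7 degrees, less where a joint would pass 70% of its speed; a pose out of reach is approached as far as the arm can. A call is refused whole if a number of a shift passes 62.5 or a number of a turn 0.188, either way. A call with a gripper value outside its range is refused whole. "fingers" is the finger opening in mm, from 0 to 85.4, set as the call begins (left out, the last holds). The fingers move at their own pace and stop on an object; "grip_force" is the grip in N (left out, the last holds). Time passes only in rows, so rows that do not move let the fingers close, or fill a call up. It gives the time, the measured TCP pose, the force, the opening and the grip force at its end, in the units of the state.
- sense(): the state, without advancing time (a new reading comes with each control period).
- eyes.snapshot(name): name is "scene" or "top" or "wrist"; returns (picture, depth): 420x560x3 uint8, red, green, blue; 420x560 float32, mm along the optical axis (not along the pixel's ray), 0 where there is no reading.
- eyes.get_calibration(name): a dict with "intrinsics" (3x3 intrinsics, pixels), "R" (3x3) and "t" (3): a world point X has camera coordinates R X + t; the wrist camera has in their place "mount" (4x4, takes a point from camera to tool coordinates, whose origin is the TCP and whose axes are the flange's). Camera axes: x right, y down, z forward; pixel columns grow to the right and rows downward; lengths in mm; the calibration is good to about 2 mm. A picture is of the moment at which its call begins: read the wrist's pose just before it. get_calibration takes no time and is no camera call.
- job.hand_in(): hands the job in; it is judged then, once.
Trained networks look in the newest picture that a camera, given by its name, has taken for a name from the list of things; names that differ only in an ending like _2 or _b are one class to them, and where a whole thing is asked for, a point or a joint stands for the part that bears it (a point fixed in the world has none). Each returns a list of dicts, best first, with "confidence" (0 to 1); they miss things now and then, are a little off and sometimes report something else, mostly with a low value. They report only what shows in the picture. A call takes as long as a camera call. They do not tell look-alikes from the thing itself.
- models.boxes_of(name, camera): "xyz" ([x, y, z] in mm, in world coordinates, good to about 4 mm: the middle of the surface that is visible of it).
- models.cut_out(name, camera): "pixels" (420x560 bool, what is visible of it).
- models.place_of(name, camera): "xyz" ([x, y, z] in mm, in world coordinates, good to about 4 mm: a listed point, or the origin of a listed thing).
The state is a dict: "time": time; "joint_pos": joint angles; "qd": joint speeds; "joint_efforts": joint torques, N m; "tool_pos": TCP position; "tcp_rot": TCP orientation; "ft_force": force on the tool from outside, world axes, zero at the start; "wrist_torque": the same for the moment, N m; "finger_gap": finger opening in mm; "grip_force": force on a finger pad.
Only numpy, scipy, OpenCV 4.12 (cv2) and the standard library are available. Lean on these libraries where they do the work, as an engineer would, in place of code of your own. Each camera call takes 0.05 s, during which the arm holds its last target. There are 200 camera calls.

## Working session

There is one attempt and no reset: what is moved stays moved. The work goes in short steps, Python scripts to look and compute and a tool call to move; the robot and the scene stay as the last step left them, time stands still between calls to the robot, and variables do not carry over. Pictures are saved under pics/ and viewed, at most 14 in all, crops included, and the job is handed in when it is done.

Besides the shell and the picture viewer there is one more tool, called after ">>>" as name([rows], argument=value, ...), one row to a line, values as JSON. apply_moves: Moves the arm, as the interface text tells. Its arguments: {"type":"object","properties":{"rows":{"type":"array"},"fingers":{"type":"number"},"grip_force":{"type":"number"}},"required":["rows"]}

```bash
mkdir -p pics
python3 - <<'E'
from bench import sense, eyes, job, models
import cv2, numpy as np
s=sense();print(s['time'],s['tool_pos'],s['tcp_rot'])
ims=[]
for c in('scene','top'):
    p,d=eyes.snapshot(c);cv2.imwrite(f'pics/{c}0.png',p[...,::-1]);np.savez(f'{c}0.npz',p=p,d=d)
    for n in('flute_mid','bordeaux_mid','stubby_mid','flute_home_mid','bordeaux_home_mid','stubby_home_mid','carrier_flute','carrier_bordeaux','carrier_stubby','square_mid'):
        k=eyes.get_calibration(c)
        for r in models.place_of(n,c)[:4]:
            X=k['R']@np.array(r['xyz'])+np.ravel(k['t']);u=k['intrinsics']@X
            print(c,n,np.round(r['xyz']),round(r['confidence'],2),np.round(u[:2]/u[2]))
print(sense()['time'])
E
```

```text
0.0 [ 225.6470988  -555.37245638  230.25722383] [-1.79896889e+02 -9.33891771e-03  2.21039210e+01]
scene flute_mid [ 475. -321.  103.] 0.88 [191. 276.]
scene bordeaux_mid [459.  95.  86.] 0.93 [310. 201.]
scene stubby_mid [456. -78.  66.] 0.77 [264. 234.]
scene flute_home_mid [ 646. -182.  111.] 0.8 [281. 286.]
scene bordeaux_home_mid [620.  27.  99.] 0.78 [334. 240.]
scene stubby_home_mid [634. 250.  80.] 0.79 [391. 209.]
scene stubby_home_mid [ 645. -183.  111.] 0.53 [280. 286.]
scene carrier_flute [ 615. -218.    2.] 0.95 [262. 313.]
scene carrier_bordeaux [614. -10.   2.] 0.77 [320. 270.]
scene carrier_bordeaux [ 168. -323.   -4.] 0.73 [138. 237.]
scene carrier_stubby [626. 211.   3.] 0.55 [376. 233.]
scene square_mid [458. 330.  78.] 0.66 [363. 170.]
top flute_mid [ 475. -320.  103.] 0.66 [411. 183.]
top bordeaux_mid [458.  95.  84.] 0.82 [234. 191.]
top stubby_mid [458. -85.  70.] 0.83 [310. 192.]
top flute_home_mid [ 648. -184.  111.] 0.9 [353. 109.]
top bordeaux_home_mid [616.  27.  94.] 0.6 [263. 124.]
top stubby_home_mid [636. 258.  78.] 0.67 [166. 117.]
top carrier_flute [ 619. -218.   -1.] 0.71 [356. 134.]
top carrier_bordeaux [612.  -8.   0.] 0.89 [277. 136.]
top carrier_bordeaux [ 169. -318.    1.] 0.79 [398. 307.]
top carrier_stubby [624. 219.   0.] 0.67 [189. 131.]
top square_mid [460. 325.  78.] 0.56 [136. 191.]
1.1
```

View pics/scene0.png

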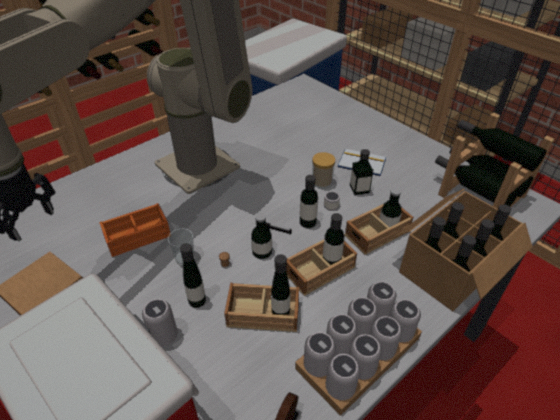

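View pics/top0.png

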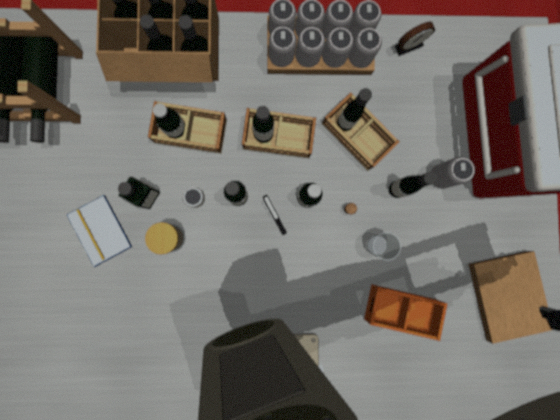

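The scene shows stray bottles: flute (191,276), stubby (262,240), Bordeaux (310,200) and square (363,170). The carriers are at (262,305) with a flute, (320,262) with a Bordeaux and (380,225) with a stubby. The orange box at (137,230) is a look-alike with no bottle, so it is excluded. Next I confirm this in a crop and measure the geometry.

```bash
cat > h.py <<'E'
from bench import sense, eyes, job, models
import cv2, numpy as np
def cloud(c,d):
    k=eyes.get_calibration(c);K=np.array(k['intrinsics']);v,u=np.indices(d.shape)
    P=np.stack([(u-K[0,2])/K[0,0]*d,(v-K[1,2])/K[1,1]*d,d],-1)
    W=(P-np.ravel(k['t']))@np.array(k['R']); W[d<=0]=np.nan
    return W
E
python3 - <<'E'
from h import *
p=np.load('scene0.npz')['p']
cv2.imwrite('pics/crop1.png',cv2.resize(p[140:340,160:430][...,::-1],None,fx=2.9,fy=2.9,interpolation=cv2.INTER_CUBIC))
T={'flute':((475,-320),(647,-183),(617,-218)),'bordeaux':((459,95),(618,27),(613,-9)),'stubby':((457,-82),(635,254),(625,215))}
H={'flute':(205,162),'bordeaux':(175,134),'stubby':(140,99)}
for c in('top','scene'):
    d=np.load(c+'0.npz')['d'];W=cloud(c,d).reshape(-1,3)
    for n,(s,h,k) in T.items():
        for w,q,z0 in(('stray',s,0),('home',h,8)):
            m=(np.hypot(W[:,0]-q[0],W[:,1]-q[1])<28)
            nk=W[m&(W[:,2]>H[n][1]+z0+3)]
            tp=W[m&(W[:,2]>H[n][0]+z0-5)]
            print(c,n,w,len(nk),np.round(np.nanmean(nk,0),1) if len(nk) else '',len(tp),np.round((tp.min(0)+tp.max(0))/2,1) if len(tp) else '')
        m=(np.hypot(W[:,0]-k[0],W[:,1]-k[1])<115)&(W[:,2]>48)&(W[:,2]<64)
        Q=W[m][:,:2].astype(np.float32);r=cv2.minAreaRect(Q);print(c,n,'rim',len(Q),r)
E
```

```text
top flute stray 231 [ 472.9 -315.5  198.5] 153 [ 473.8 -319.5  205.1]
top flute home 221 [ 643.4 -182.5  206.4] 152 [ 646.1 -184.3  213.1]
top flute rim 872 ((616.87548828125, -216.7128143310547), (174.05224609375, 93.72097778320312), 44.02833938598633)
top bordeaux stray 167 [455.6  91.8 174. ] 153 [456.1  92.6 175.1]
top bordeaux home 198 [614.7  27.4 179.1] 155 [617.6  27.2 182.9]
top bordeaux rim 835 ((611.9970092773438, -11.191192626953125), (173.84295654296875, 92.7562484741211), 82.48619079589844)
top stubby stray 157 [454.4 -85.6 138.6] 141 [454.8 -86.3 140.3]
top stubby home 216 [629.1 252.  142.3] 155 [632.  253.6 148.6]
top stubby rim 956 ((625.984619140625, 214.47259521484375), (174.5139617919922, 94.195556640625), 81.13680267333984)
scene flute stray 220 [ 480.4 -323.3  193.4] 107 [ 475.4 -321.   204.8]
scene flute home 229 [ 651.9 -189.8  202.1] 118 [ 647.7 -187.2  212.5]
scene flute rim 931 ((617.885498046875, -218.7515411376953), (174.00436401367188, 95.99784088134766), 44.134552001953125)
scene bordeaux stray 154 [461.5  86.8 163.4] 69 [457.9  91.1 174.6]
scene bordeaux home 188 [622.2  21.3 171.9] 89 [618.5  26.2 183.2]
scene bordeaux rim 789 ((612.61767578125, -13.463249206542969), (175.77972412109375, 96.04219818115234), 82.78571319580078)
scene stubby stray 167 [460.1 -91.2 129.2] 86 [454.9 -88.3 139.6]
scene stubby home 166 [634.9 248.1 135.8] 72 [632.3 254.4 147.5]
scene stubby rim 692 ((625.2028198242188, 211.6684112548828), (177.18333435058594, 96.67839813232422), 82.05339813232422)
```

View pics/crop1.png

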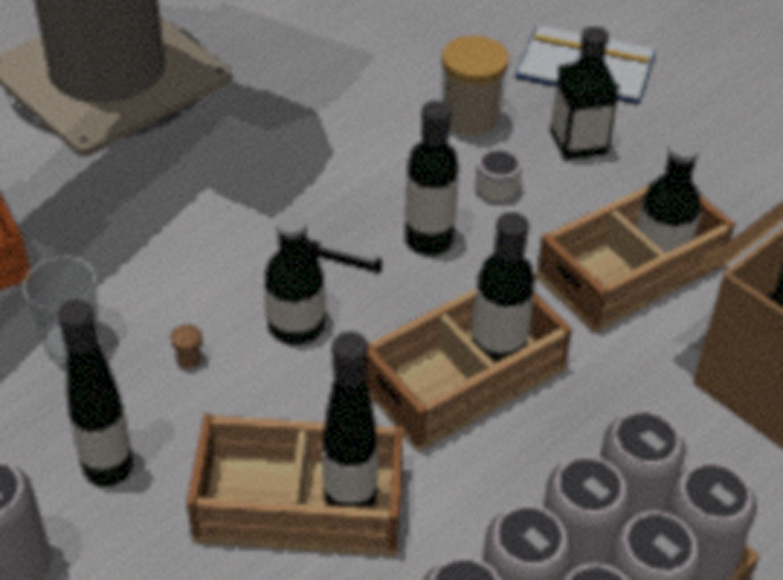

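The crop confirms the match. The carrier at (295,480) holds the long-taper flute, the one at (470,370) the square-shouldered Bordeaux and the one at (640,240) the stubby. The strays are the flute (100,430), stubby (295,290) and Bordeaux (430,190); the square bottle with corners at (585,110) stays where it is. I go to the flute first.

>>> apply_moves([
  [53,-21,0,0,0,0],
  [53,-21,0,0,0,0],
  [53,-21,0,0,0,0],
  [53,-21,0,0,0,0],
  [53,-21,0,0,0,0],
], fingers=85, grip_force=50)

```text
time: 1.72
tool_pos: [433.0, -357.6, 231.5]
tcp_rot: [180.0, -0.0, 22.1]
ft_force: [0.0, -0.3, 0.3]
finger_gap: 85.3
grip_force: 0.0
```

>>> apply_moves([
  [53,-21,0,0,0,0],
  [0,0,0,0,0,-0.128],
  [0,0,0,0,0,-0.128],
  [0,0,0,0,0,-0.128],
  [0,0,0,0,0,0],
])

```text
time: 2.35
tool_pos: [473.1, -319.4, 231.3]
tcp_rot: [180.0, -0.0, 44.1]
ft_force: [-0.0, 0.2, -0.4]
finger_gap: 85.4
grip_force: 0.0
```

```bash
cat >> h.py <<'E'
from scipy.spatial.transform import Rotation as Ro
def wcloud():
    s=sense();p,d=eyes.snapshot('wrist');k=eyes.get_calibration('wrist');K=np.array(k['intrinsics']);v,u=np.indices(d.shape)
    P=np.stack([(u-K[0,2])/K[0,0]*d,(v-K[1,2])/K[1,1]*d,d],-1)
    M=np.array(k['mount']);T=P@M[:3,:3].T+M[:3,3]
    W=T@Ro.from_euler('xyz',s['tcp_rot'],degrees=True).as_matrix().T+s['tool_pos'];W[d<=0]=np.nan
    return p,W,s
def topof(W,q,zt,r=40):
    m=(np.hypot(W[...,0]-q[0],W[...,1]-q[1])<r)&(abs(W[...,2]-zt)<5);t=W[m]
    return len(t),(np.round((t.min(0)+t.max(0))/2,1),np.round(t.max(0)-t.min(0),1)) if len(t) else None
E
python3 - <<'E'
from h import *
p,W,s=wcloud();cv2.imwrite('pics/w1.png',p[...,::-1]);print(s['tool_pos'],topof(W,(474,-320),205))
E
```

```text
[ 473.06750951 -319.41802324  231.30661579] (2487, (array([ 475. , -318.7,  203.9]), array([27.9, 27.6,  7.8])))
```

View pics/w1.png

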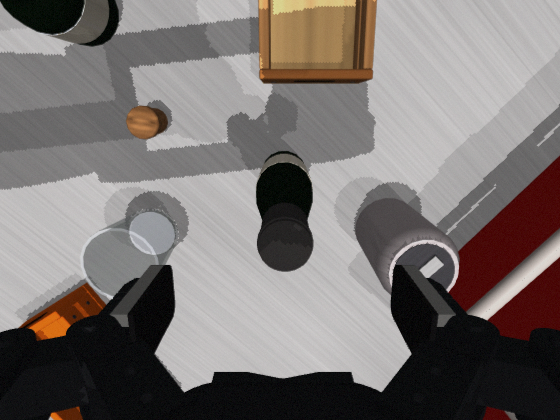

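The wrist view shows the cap at (285,243), midway between the pads, and clear of the tumbler and the can. Descend and grip.

>>> apply_moves([
  [2,0,16,0,0,0],
  [0,0,16,0,0,0],
  [0,0,16,0,0,0],
  [0,0,11,0,0,0],
  [0,0,5,0,0,0],
])

```text
time: 3.02
tool_pos: [474.0, -317.8, 166.0]
tcp_rot: [-179.9, 0.0, 44.1]
ft_force: [-0.7, -0.5, 1.0]
finger_gap: 84.9
grip_force: 0.0
```

>>> apply_moves([
  [0,0,0,0,0,0],
  [0,0,0,0,0,0],
  [0,0,0,0,0,0],
  [0,0,0,0,0,0],
  [0,0,0,0,0,0],
], fingers=10, grip_force=60)

```text
time: 3.65
tool_pos: [474.9, -318.5, 168.1]
tcp_rot: [179.9, -0.0, 44.1]
ft_force: [0.5, -1.0, 3.7]
finger_gap: 24.9
grip_force: 58.9
```

>>> apply_moves([
  [0,0,0,0,0,0],
  [0,0,0,0,0,0],
  [0,0,-3,0,0,0],
  [0,0,-8,0,0,0],
  [0,0,-10,0,0,0],
])

```text
time: 4.28
tool_pos: [474.0, -317.7, 188.0]
tcp_rot: [-179.9, 0.0, 44.1]
ft_force: [-0.3, 0.8, -4.0]
finger_gap: 24.0
grip_force: 59.1
```

>>> apply_moves([
  [0,0,-14,0,0,0],
  [0,0,-16,0,0,0],
  [0,0,-16,0,0,0],
  [0,0,-10,0,0,0],
  [0,0,-4,0,0,0],
])

```text
time: 4.9
tool_pos: [474.8, -318.4, 249.4]
tcp_rot: [179.9, -0.0, 44.1]
ft_force: [-0.8, -0.9, -4.5]
finger_gap: 24.8
grip_force: 59.1
```

>>> apply_moves([
  [12,3,0,0,0,0],
  [25,5,0,0,0,0],
  [30,6,0,0,0,0],
  [30,6,0,0,0,0],
  [20,4,0,0,0,0],
])

```text
time: 5.52
tool_pos: [576.3, -252.3, 247.1]
tcp_rot: [-179.9, 0.0, 44.2]
ft_force: [-0.5, 0.3, -4.2]
finger_gap: 24.5
grip_force: 59.3
```

>>> apply_moves([
  [10,2,0,0,0,0],
  [5,1,0,0,0,0],
  [0,0,0,0,0,0],
  [0,0,0,0,0,0],
  [0,0,0,0,0,0],
])

```text
time: 6.15
tool_pos: [587.6, -246.1, 248.5]
tcp_rot: [180.0, 0.0, 44.1]
ft_force: [0.0, 0.3, -4.3]
finger_gap: 24.6
grip_force: 59.3
```

Run:
```python
from h import *
s=sense();print(s['tool_pos'],s['tcp_rot'],s['ft_force'],s['finger_gap'])
p,d=eyes.snapshot('scene');W=cloud('scene',d)
cv2.imwrite('pics/s2.png',cv2.resize(p[180:340,150:350][...,::-1],None,fx=3.5,fy=3.5,interpolation=cv2.INTER_CUBIC))
p,W,s=wcloud();cv2.imwrite('pics/w2.png',p[...,::-1])
```

```text
[ 587.63394095 -246.11449575  248.45876367] [1.79990209e+02 3.12262608e-03 4.40624159e+01] [ 0.01306842  0.32164208 -4.27975335] 24.55727562046892
```

View pics/s2.png

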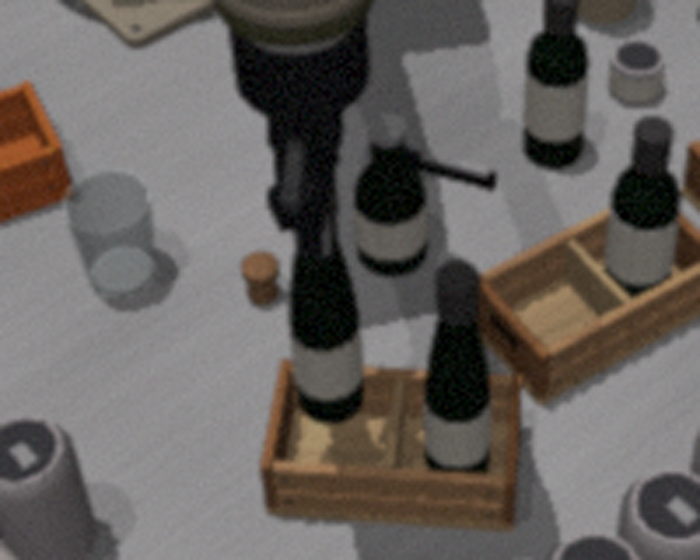

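The flute hangs upright with its foot at (330,410), above the empty compartment. Lower it, slowly at the end.

>>> apply_moves([
  [0,0,10,0,0,0],
  [0,0,16,0,0,0],
  [0,0,16,0,0,0],
  [0,0,12,0,0,0],
  [0,0,8,0,0,0],
])

```text
time: 6.88
tool_pos: [587.6, -245.3, 184.7]
tcp_rot: [-179.9, 0.0, 44.1]
ft_force: [0.1, 0.6, -4.1]
finger_gap: 24.5
grip_force: 59.4
```

>>> apply_moves([
  [0,0,4,0,0,0],
  [0,0,2,0,0,0],
  [0,0,1.5,0,0,0],
  [0,0,1,0,0,0],
  [0,0,1,0,0,0],
])

```text
time: 7.5
tool_pos: [588.2, -245.7, 177.0]
tcp_rot: [180.0, -0.0, 44.1]
ft_force: [-0.3, -1.0, -4.3]
finger_gap: 24.9
grip_force: 59.4
```

>>> apply_moves([
  [0,0,0.6,0,0,0],
  [0,0,0.6,0,0,0],
  [0,0,0,0,0,0],
  [0,0,0,0,0,0],
  [0,0,0,0,0,0],
])

```text
time: 8.12
tool_pos: [588.2, -245.7, 176.1]
tcp_rot: [180.0, -0.0, 44.1]
ft_force: [-1.4, -0.7, 2.3]
finger_gap: 24.9
grip_force: 60.0
```

Contact is confirmed: the force went from −4.3 to +2.3 N. Release and rise.

>>> apply_moves([
  [0,0,0,0,0,0],
  [0,0,0,0,0,0],
  [0,0,0,0,0,0],
  [0,0,0,0,0,0],
  [0,0,0,0,0,0],
], fingers=75)

```text
time: 8.75
tool_pos: [588.0, -245.6, 175.6]
tcp_rot: [180.0, -0.0, 44.1]
ft_force: [0.5, 0.2, 0.1]
finger_gap: 74.8
grip_force: 0.0
```

>>> apply_moves([
  [0,0,-4,0,0,0],
  [0,0,-12,0,0,0],
  [0,0,-25,0,0,0],
  [0,0,-25,0,0,0],
  [0,0,-10,0,0,0],
])

```text
time: 9.38
tool_pos: [589.0, -246.1, 254.7]
tcp_rot: [179.8, -0.1, 44.1]
ft_force: [0.9, 1.0, 0.3]
finger_gap: 74.8
grip_force: 0.0
```

Run:
```python
from h import *
s=sense();print(s['time'],s['tool_pos'],s['tcp_rot'],s['ft_force'])
p,d=eyes.snapshot('scene')
W=cloud('scene',d)
print('placed',topof(W,(588,-246),213),'home',topof(W,(647,-186),213))
```

```text
9.375 [ 588.99554087 -246.10665676  254.74489978] [ 1.79777944e+02 -7.51666479e-02  4.41067894e+01] [0.89024861 1.0025726  0.32755849]
placed (83, (array([ 590.5, -247.8,  212.4]), array([22.3, 27.5,  8.5]))) home (117, (array([ 648.3, -186.2,  213. ]), array([29.2, 28.3,  9.6])))
```

The flute stands upright at (590,-248), and its neighbour is undisturbed. Now the Bordeaux.

>>> apply_moves([
  [0,0,0,0,0,-0.168],
  [0,0,0,0,0,-0.168],
  [0,0,0,0,0,-0.168],
  [0,0,0,0,0,-0.168],
  [25,-14,0,0,0,0],
], fingers=85)

```text
time: 10.05
tool_pos: [576.9, -219.8, 250.2]
tcp_rot: [-179.9, -0.0, 82.7]
ft_force: [0.3, 0.9, 0.0]
finger_gap: 84.6
grip_force: 0.0
```

>>> apply_moves([
  [48,-26,0,0,0,0],
  [48,-26,0,0,0,0],
  [48,-26,0,0,0,0],
  [48,-26,0,0,0,0],
  [48,-26,0,0,0,0],
])

```text
time: 10.68
tool_pos: [478.1, 37.2, 250.9]
tcp_rot: [-180.0, -0.0, 82.6]
ft_force: [1.0, 0.6, -0.6]
finger_gap: 85.1
grip_force: 0.0
```

>>> apply_moves([
  [40,-22,0,0,0,0],
  [13,-8,0,0,0,0],
  [0,0,25,0,0,0],
  [0,0,25,0,0,0],
  [0,0,0,0,0,0],
])

```text
time: 11.3
tool_pos: [454.9, 91.4, 199.1]
tcp_rot: [-179.7, 0.1, 82.6]
ft_force: [0.5, -0.5, -0.2]
finger_gap: 84.9
grip_force: 0.0
```

Run:
```python
from h import *
p,W,s=wcloud();cv2.imwrite('pics/w3.png',p[...,::-1]);print(s['tool_pos'],s['tcp_rot'],topof(W,(457,92),175))
```

```text
[454.87053846  91.41989051 199.08108737] [-1.79729985e+02  7.76731254e-02  8.25802435e+01] (2732, (array([457.3,  93.9, 173.9]), array([29.3, 29. ,  7.8])))
```

View pics/w3.png

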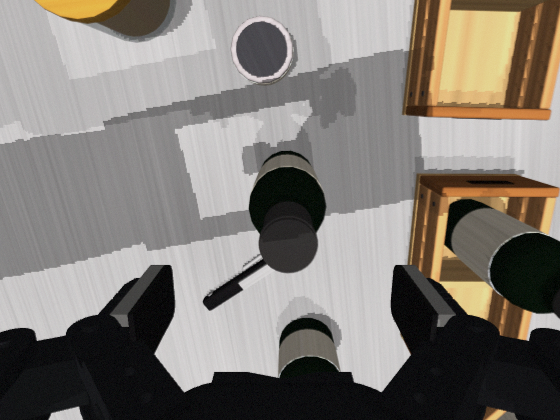

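The Bordeaux cap is at (288,243), midway between the pads with nothing in the way. Descend and grip.

>>> apply_moves([
  [2,2,14,0,0,0],
  [0,0,16,0,0,0],
  [0,0,15,0,0,0],
  [0,0,10,0,0,0],
  [0,0,5,0,0,0],
])

```text
time: 11.98
tool_pos: [458.2, 93.8, 140.6]
tcp_rot: [-179.9, 0.0, 82.6]
ft_force: [-0.5, 0.2, 0.3]
finger_gap: 85.2
grip_force: 0.0
```

>>> apply_moves([
  [0,0,0,0,0,0],
  [0,0,0,0,0,0],
  [0,0,0,0,0,0],
  [0,0,0,0,0,0],
  [0,0,0,0,0,0],
], fingers=10, grip_force=60)

```text
time: 12.6
tool_pos: [458.8, 93.9, 142.3]
tcp_rot: [180.0, -0.0, 82.6]
ft_force: [-3.1, 0.5, 5.4]
finger_gap: 25.4
grip_force: 59.0
```

>>> apply_moves([
  [0,0,0,0,0,0],
  [0,0,0,0,0,0],
  [0,0,-3,0,0,0],
  [0,0,-8,0,0,0],
  [0,0,-10,0,0,0],
])

```text
time: 13.22
tool_pos: [458.3, 93.8, 162.8]
tcp_rot: [-180.0, 0.0, 82.6]
ft_force: [0.4, -0.2, -3.3]
finger_gap: 25.6
grip_force: 59.1
```

>>> apply_moves([
  [0,0,-14,0,0,0],
  [0,0,-18,0,0,0],
  [0,0,-18,0,0,0],
  [0,0,-10,0,0,0],
  [0,0,-4,0,0,0],
])

```text
time: 13.85
tool_pos: [459.0, 93.9, 227.6]
tcp_rot: [179.9, -0.0, 82.6]
ft_force: [-0.4, 0.1, -3.3]
finger_gap: 25.9
grip_force: 59.3
```

>>> apply_moves([
  [-13,10,0,0,0,0],
  [-25,19,0,0,0,0],
  [-30,23,0,0,0,0],
  [-30,23,0,0,0,0],
  [-16,12,0,0,0,0],
])

```text
time: 14.48
tool_pos: [530.5, -32.7, 225.5]
tcp_rot: [-179.9, 0.0, 82.5]
ft_force: [0.0, 0.2, -4.0]
finger_gap: 25.4
grip_force: 59.6
```

>>> apply_moves([
  [-4,20,0,0,0,0],
  [-5,28,0,0,0,0],
  [-3,20,0,0,0,0],
  [-1,9,0,0,0,0],
  [0,2,0,0,0,0],
])

```text
time: 15.1
tool_pos: [606.7, -53.5, 225.9]
tcp_rot: [-179.9, -0.0, 82.6]
ft_force: [-0.6, -0.0, -3.7]
finger_gap: 25.6
grip_force: 59.8
```

Run:
```python
from h import *
s=sense();print(s['tool_pos'],s['tcp_rot'],s['ft_force'],s['finger_gap'])
p,d=eyes.snapshot('scene')
cv2.imwrite('pics/s4.png',cv2.resize(p[120:330,190:440][...,::-1],None,fx=2.8,fy=2.8,interpolation=cv2.INTER_CUBIC))
```

```text
[606.72098777 -53.45409579 225.93902121] [-1.79923245e+02 -8.53368662e-03  8.26075738e+01] [-0.62314572 -0.04136233 -3.70603663] 25.617727094583213
```

View pics/s4.png

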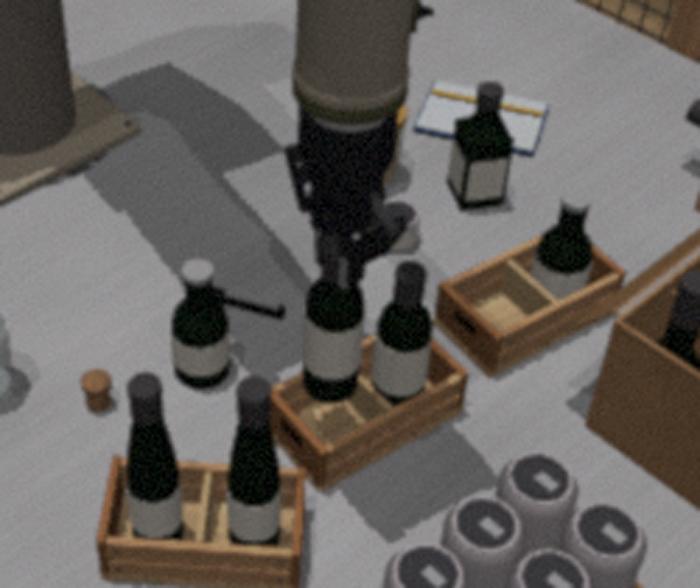

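The flute stands upright in its carrier at (155,510). The Bordeaux hangs upright with its foot at (330,385), above its compartment. Lower it.

>>> apply_moves([
  [0,0,10,0,0,0],
  [0,0,18,0,0,0],
  [0,0,18,0,0,0],
  [0,0,14,0,0,0],
  [0,0,7,0,0,0],
])

```text
time: 15.78
tool_pos: [606.0, -53.3, 157.7]
tcp_rot: [-179.9, -0.0, 82.6]
ft_force: [-0.7, -0.4, -3.0]
finger_gap: 25.7
grip_force: 59.9
```

>>> apply_moves([
  [0,0,3,0,0,0],
  [0,0,2,0,0,0],
  [0,0,1,0,0,0],
  [0,0,1,0,0,0],
  [0,0,1,0,0,0],
])

```text
time: 16.4
tool_pos: [607.0, -53.5, 151.8]
tcp_rot: [180.0, 0.0, 82.6]
ft_force: [-0.0, -0.5, -3.0]
finger_gap: 25.4
grip_force: 59.9
```

>>> apply_moves([
  [0,0,0.6,0,0,0],
  [0,0,0.6,0,0,0],
  [0,0,0,0,0,0],
  [0,0,0,0,0,0],
  [0,0,0,0,0,0],
])

```text
time: 17.02
tool_pos: [606.9, -53.4, 150.4]
tcp_rot: [180.0, -0.0, 82.6]
ft_force: [0.3, 0.7, -3.9]
finger_gap: 25.6
grip_force: 59.9
```

Not down yet. Creep lower.

>>> apply_moves([
  [0,0,0.5,0,0,0],
  [0,0,0.5,0,0,0],
  [0,0,0.3,0,0,0],
  [0,0,0,0,0,0],
  [0,0,0,0,0,0],
])

```text
time: 17.65
tool_pos: [607.3, -53.5, 150.4]
tcp_rot: [179.9, 0.0, 82.6]
ft_force: [-2.6, 0.3, 5.2]
finger_gap: 25.4
grip_force: 61.0
```

>>> apply_moves([
  [0,0,0,0,0,0],
  [0,0,0,0,0,0],
  [0,0,0,0,0,0],
  [0,0,0,0,0,0],
  [0,0,0,0,0,0],
], fingers=75)

```text
time: 18.27
tool_pos: [606.9, -53.4, 149.0]
tcp_rot: [-180.0, -0.0, 82.6]
ft_force: [0.4, -0.2, -1.0]
finger_gap: 74.8
grip_force: 0.0
```

>>> apply_moves([
  [0,0,-4,0,0,0],
  [0,0,-12,0,0,0],
  [0,0,-25,0,0,0],
  [0,0,-25,0,0,0],
  [0,0,-10,0,0,0],
])

```text
time: 18.9
tool_pos: [608.1, -53.6, 228.2]
tcp_rot: [179.8, 0.0, 82.6]
ft_force: [0.4, 0.0, -0.5]
finger_gap: 75.0
grip_force: 0.0
```

>>> apply_moves([
  [-7,-20,0,0,0,0],
  [-14,-38,0,0,0,0],
  [-14,-38,0,0,0,0],
  [-12,-32,0,0,0,0],
  [-6,-18,0,0,0,0],
], fingers=85)

```text
time: 19.52
tool_pos: [453.8, -87.5, 224.9]
tcp_rot: [-180.0, 0.0, 82.6]
ft_force: [-1.2, 0.3, 0.7]
finger_gap: 84.9
grip_force: 0.0
```

>>> apply_moves([
  [0,0,25,0,0,0],
  [0,0,25,0,0,0],
  [0,0,15,0,0,0],
  [0,0,0,0,0,0.02],
  [0,0,0,0,0,0],
])

```text
time: 20.15
tool_pos: [455.8, -87.4, 161.0]
tcp_rot: [179.9, 0.0, 81.4]
ft_force: [0.8, 0.1, 0.7]
finger_gap: 85.1
grip_force: 0.0
```

Run:
```python
from h import *
p,d=eyes.snapshot('scene');W=cloud('scene',d)
print('placed',topof(W,(607,-53),183),'home',topof(W,(618,27),183))
p,W,s=wcloud();cv2.imwrite('pics/w5.png',p[...,::-1]);print(s['tool_pos'],s['tcp_rot'],topof(W,(455,-87),140))
```

```text
placed (100, (array([607.5, -57.2, 182.8]), array([28.1, 28.7,  9.5]))) home (89, (array([619.5,  26.6, 182.8]), array([27.7, 30.2,  8.6])))
[456.04882367 -87.43570525 161.25547255] [1.79905532e+02 1.46510000e-02 8.14582387e+01] (2945, (array([455.7, -85.8, 139. ]), array([29.2, 29.6,  7.9])))
```

View pics/w5.png

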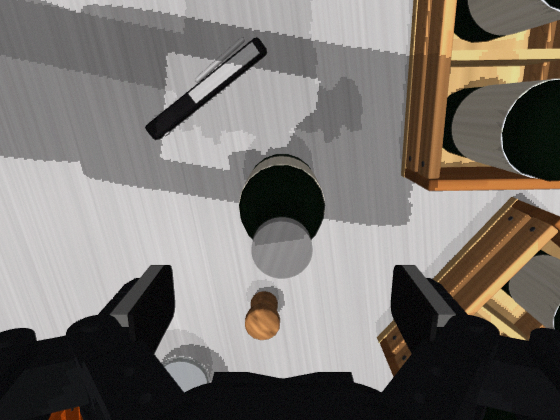

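The Bordeaux stands upright at (607,-57), and its neighbour is undisturbed. The stubby's cap is at (282,247), centred between the pads. Descend and grip.

>>> apply_moves([
  [1,0,14,0,0,0],
  [0,0,16,0,0,0],
  [0,0,13,0,0,0],
  [0,0,9,0,0,0],
  [0,0,4,0,0,0],
])

```text
time: 20.88
tool_pos: [455.0, -86.1, 103.1]
tcp_rot: [-179.9, -0.0, 81.5]
ft_force: [-0.4, -1.1, -0.4]
finger_gap: 84.7
grip_force: 0.0
```

>>> apply_moves([
  [0,0,0,0,0,0],
  [0,0,0,0,0,0],
  [0,0,0,0,0,0],
  [0,0,0,0,0,0],
  [0,0,0,0,0,0],
], fingers=10, grip_force=60)

```text
time: 21.5
tool_pos: [456.0, -86.4, 104.8]
tcp_rot: [179.9, 0.0, 81.5]
ft_force: [-0.5, -0.4, 5.4]
finger_gap: 25.8
grip_force: 59.4
```

>>> apply_moves([
  [0,0,0,0,0,0],
  [0,0,0,0,0,0],
  [0,0,-3,0,0,0],
  [0,0,-8,0,0,0],
  [0,0,-10,0,0,0],
])

```text
time: 22.12
tool_pos: [454.9, -86.1, 125.1]
tcp_rot: [-179.9, -0.0, 81.5]
ft_force: [0.1, -0.6, -3.4]
finger_gap: 25.2
grip_force: 59.2
```

>>> apply_moves([
  [0,0,-15,0,0,0],
  [0,0,-22,0,0,0],
  [0,0,-22,0,0,0],
  [0,0,-14,0,0,0],
  [0,0,-6,0,0,0],
])

```text
time: 22.75
tool_pos: [456.0, -86.4, 205.4]
tcp_rot: [179.9, 0.0, 81.5]
ft_force: [-0.5, -0.4, -3.7]
finger_gap: 25.5
grip_force: 59.2
```

>>> apply_moves([
  [15,0,0,0,0,0],
  [28,0,0,0,0,0],
  [35,0,0,0,0,0],
  [40,0,0,0,0,0],
  [40,0,0,0,0,0],
])

```text
time: 23.38
tool_pos: [478.2, 72.1, 202.9]
tcp_rot: [-179.9, 0.0, 81.5]
ft_force: [0.1, -1.0, -2.8]
finger_gap: 25.6
grip_force: 59.3
```

>>> apply_moves([
  [35,0,0,0,0,0],
  [28,6,0,0,0,0],
  [18,14,0,0,0,0],
  [14,20,0,0,0,0],
  [11,26,0,0,0,0],
])

```text
time: 24.0
tool_pos: [559.3, 166.8, 202.6]
tcp_rot: [-179.9, 0.0, 81.5]
ft_force: [0.7, -0.3, -3.0]
finger_gap: 25.5
grip_force: 59.4
```

>>> apply_moves([
  [8,26,0,0,0,0],
  [5,18,0,0,0,0],
  [2,11,0,0,0,0],
  [1,4,0,0,0,0],
  [0,0,0,0,0,0],
])

```text
time: 24.62
tool_pos: [620.2, 172.3, 203.7]
tcp_rot: [-180.0, 0.0, 81.5]
ft_force: [-0.5, 1.0, -3.7]
finger_gap: 25.8
grip_force: 59.6
```

Run:
```python
from h import *
s=sense();print(s['tool_pos'],s['tcp_rot'],s['ft_force'],s['finger_gap'])
p,d=eyes.snapshot('scene')
cv2.imwrite('pics/s6.png',cv2.resize(p[120:330,190:440][...,::-1],None,fx=2.8,fy=2.8,interpolation=cv2.INTER_CUBIC))
```

```text
[620.20332082 172.25380219 203.73395317] [-1.79953077e+02  1.00589080e-02  8.14629830e+01] [-0.54649792  1.02267093 -3.67474318] 25.75527118508197
```

View pics/s6.png

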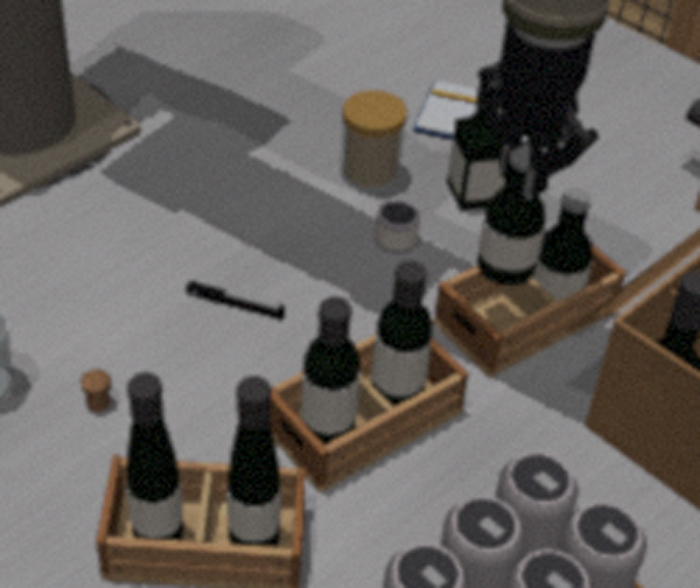

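The stubby hangs with its foot at (510,270), above its empty compartment, and the other two bottles stand upright in theirs. Lower it.

>>> apply_moves([
  [0,0,12,0,0,0],
  [0,0,20,0,0,0],
  [0,0,22,0,0,0],
  [0,0,18,0,0,0],
  [0,0,9,0,0,0],
])

```text
time: 25.3
tool_pos: [619.4, 171.8, 120.6]
tcp_rot: [-179.8, 0.1, 81.5]
ft_force: [0.3, 0.1, -2.4]
finger_gap: 25.6
grip_force: 59.7
```

>>> apply_moves([
  [0,0,4,0,0,0],
  [0,0,2,0,0,0],
  [0,0,1,0,0,0],
  [0,0,1,0,0,0],
  [0,0,1,0,0,0],
])

```text
time: 25.92
tool_pos: [620.8, 172.2, 114.4]
tcp_rot: [180.0, -0.0, 81.5]
ft_force: [-0.4, -0.8, -3.8]
finger_gap: 25.7
grip_force: 59.7
```

>>> apply_moves([
  [0,0,0.5,0,0,0],
  [0,0,0.5,0,0,0],
  [0,0,0,0,0,0],
  [0,0,0,0,0,0],
  [0,0,0,0,0,0],
])

```text
time: 26.55
tool_pos: [620.7, 172.1, 113.2]
tcp_rot: [180.0, -0.0, 81.5]
ft_force: [-0.4, -0.6, -3.1]
finger_gap: 25.4
grip_force: 59.7
```

>>> apply_moves([
  [0,0,0.5,0,0,0],
  [0,0,0.5,0,0,0],
  [0,0,0.3,0,0,0],
  [0,0,0,0,0,0],
  [0,0,0,0,0,0],
])

```text
time: 27.18
tool_pos: [620.9, 172.2, 112.9]
tcp_rot: [180.0, -0.0, 81.5]
ft_force: [-3.5, -0.5, 5.2]
finger_gap: 25.7
grip_force: 60.6
```

The bottle is down. Release, rise and back away.

>>> apply_moves([
  [0,0,0,0,0,0],
  [0,0,0,0,0,0],
  [0,0,0,0,0,0],
  [0,0,0,0,0,0],
  [0,0,0,0,0,0],
], fingers=75)

```text
time: 27.8
tool_pos: [620.6, 172.1, 111.7]
tcp_rot: [-180.0, 0.0, 81.5]
ft_force: [0.0, 0.8, 0.1]
finger_gap: 74.6
grip_force: 0.0
```

>>> apply_moves([
  [0,0,-4,0,0,0],
  [0,0,-12,0,0,0],
  [0,0,-30,0,0,0],
  [0,0,-40,0,0,0],
  [0,0,-40,0,0,0],
])

```text
time: 28.42
tool_pos: [620.7, 172.1, 240.1]
tcp_rot: [180.0, -0.0, 81.5]
ft_force: [0.9, -0.6, 0.8]
finger_gap: 74.8
grip_force: 0.0
```

>>> apply_moves([
  [0,-20,-20,0,0,0],
  [0,-40,0,0,0,0],
  [0,-40,0,0,0,0],
  [0,-20,0,0,0,0],
  [0,0,0,0,0,0],
])

```text
time: 29.05
tool_pos: [501.5, 190.4, 259.3]
tcp_rot: [179.9, -0.1, 81.5]
ft_force: [-0.7, -0.0, 0.3]
finger_gap: 74.9
grip_force: 0.0
```

Run:
```python
from h import *
p,d=eyes.snapshot('scene');W=cloud('scene',d)
cv2.imwrite('pics/s7.png',cv2.resize(p[120:330,190:440][...,::-1],None,fx=2.8,fy=2.8,interpolation=cv2.INTER_CUBIC))
for n,q,z in(('f',(588,-246),213),('fh',(647,-186),213),('b',(607,-53),183),('bh',(618,27),183),('s',(620,172),148),('sh',(632,254),148)):print(n,topof(W,q,z))
print(sense()['time'],sense()['tool_pos'],sense()['ft_force'])
```

```text
f (116, (array([ 588.1, -248.4,  212.7]), array([28.5, 26.9,  9.2])))
fh (118, (array([ 646.9, -186.8,  212.5]), array([29.1, 27.4,  8.9])))
b (99, (array([607.2, -56.3, 182.9]), array([30.1, 28.4,  9.6])))
bh (90, (array([619.2,  26.7, 182.8]), array([28.1, 29.6,  9.5])))
s (80, (array([621.2, 170.4, 148.1]), array([29.1, 31.1,  8.3])))
sh (75, (array([631.9, 251.8, 147.9]), array([29.7, 37.6,  9.8])))
29.1 [502.25813889 190.09754135 259.11486366] [-0.12500999  0.34347002 -0.9650762 ]
```

View pics/s7.png

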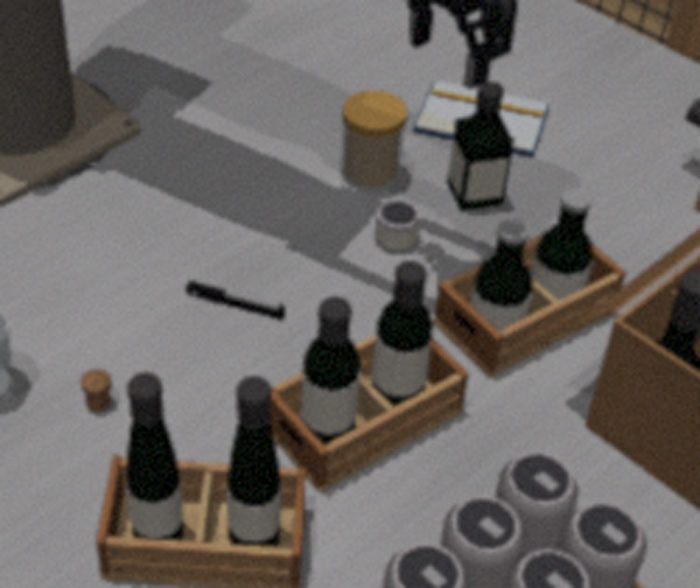

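All three pairs stand upright in their carriers: flutes at (153,510) and (255,510), Bordeaux at (330,390) and (402,360), stubbies at (503,290) and (565,255). The square bottle at (480,160) is untouched.

```bash
python3 -c "
from bench import job
print(job.hand_in())"
```

```text
the job is handed in; nothing more can be done
None
```

The flute, Bordeaux and stubby each stand upright in the empty compartment next to the matching bottle, with the other bottles left as they stood, and the job is handed in at about 29 s of the 109 s allowed.

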